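Shift the gear selector to the three-dot speed

ROBOT

A 7-joint arm with a two-finger parallel gripper is mounted at the origin on a cart in front of the work surface, level with it; the furniture and walls round the work are solid. World frame = base frame: x ahead of the robot, y to its left, z up, the work surface at z = 0. Lengths are in m, angles in rad, forces in N, time in s.
With the tool pointing down it reaches from about 0.4 to 0.9 m from the base axis. Payload 5.6 kg.
Tool frame: the origin (TCP) lies at the very end of the fingers, on their centre line; the grasp point (between the pads) lies 19 mm behind it (robot.grip_point_offset is the distance from the TCP to the grasp point, in m); z points along the fingers, y is the line along which they close (so a half turn about z gives the same grasp; the last joint's range is limited). The gripper opens to 92 mm and grips with 3 to 60 N. Pads are 20 mm wide; open, the fingers measure 128 mm over their backs; the gripper's body (75 mm by 189 mm) begins 69 mm behind the grasp point.
Start: joints at [1.227, 0.468, -0.012, 1.603, 0.006, 1.071, -0.056], TCP at [0.193, -0.621, 0.193] pointing down, gripper open.
Joint ranges: [-2.53, 2.53], [-0.31, 2.02], [-1.57, 1.55], [0.28, 2.44], [-1.29, 4.43], [0.15, 1.84], [-2.92, 2.92]. Speed limits (rad/s): [2.57, 2.57, 3.14, 3.14, 3.14, 3.14, 3.14].

INTERFACE

Orientations are given as a unit quaternion [w, x, y, z].
In Python, from workcell import robot, optics gives the robot as it stands.
- The arm moves only by the tool step_arm, never from a script. Its argument "series" is a list that holds one entry, the list of rows, each a list of 6 numbers: the shift along the tool's x, y, z as a fraction of full scale, then the turn, a rotation vector about the tool's x, y, z as a fraction of full scale. In form: [[[x, y, z, ax, ay, az], ...]]. A call has 1 to 10 rows; each row shifts and turns the commanded pose from where the row before left it, along the tool's axes as they then stand; what a row does not reach is not made up. Full scale, the value 1, is 250 mm for a shift and 360 degrees for a turn. A row lasts 1/8 s, in which the tool goes at most 62.5 mm and 10.7 degrees, less where a joint would pass 70% of its speed; a pose out of reach is approached as far as the arm can. A call with a number of a shift or a turn outside -1 to 1 is refused whole. A call with a gripper value outside its range is refused whole. "claw" is the gripper command: -1 is fully open, 1 is shut, values between are in proportion, set as the call begins (left out, the last holds). The fingers move at their own pace and stop on an object; "force" is the grip in N (left out, the last holds). Time passes only in rows, so rows that do not move let the fingers close. It gives the time, the measured TCP pose, the force, the opening and the grip force at its end, in the units of the state.
- robot.sense(): the state, without advancing time (a new reading comes with each control period).
- optics.read_camera(name): name is "side" or "top"; returns a dict with "image" (400x640x3 uint8, red, green, blue), "range_z" (400x640 float32, m along the optical axis (not along the pixel's ray), 0 where there is no reading), "fx", "fy", "cx", "cy" (pixels), "R" (3x3) and "t" (3): a world point X has camera coordinates R X + t. Camera axes: x right, y down, z forward; pixel columns grow to the right and rows downward; lengths in m; the calibration is good to about 2 mm. A picture is of the moment at which its call begins.
- robot.close_job(): hands the job in; it is judged then, once.
The state is a dict: "t": time; "qpos": joint angles; "joint_velocities": joint speeds; "joint_efforts": joint torques, N m; "tool_pos": TCP position; "ee_rot": TCP orientation; "contact_force": force on the tool from outside, world axes, zero at the start; "ft_torque": the same for the moment, N m; "gripper_width": finger opening in m; "finger_force": force on a finger pad.
Only numpy, scipy, OpenCV 4.12 (cv2) and the standard library are available. Lean on these libraries where they do the work, as an engineer would, in place of code of your own. Each camera call takes 0.05 s, during which the arm holds its last target. There are 200 camera calls.

TASK

Set the bench gear unit to its three-dot speed: push the lever out of the slot it stands in on the left (seen from the robot), across the neutral slot of the H-gate, and fully home to the end of the slot beside the white tag with three dots, without running into the one-dot slot opposite on the way. Only push the lever with the shut fingertips or the outside of a finger: never take it between the fingers, and do not force it against the gate. Leave the vial, the glue stick and the spanner where they are, and finish clear of everything.

Things in the scene. Friction and masses are not known exactly. Their poses are not given: they have to be found in the camera images.
- selector: grey cast gear unit bolted to the worktop, foot 136 (x) x 176 (y) mm. Origin: centre of its underside. Its x axis points to the far side of the gate, y to the left-hand side (seen from the robot), z up; turned by -0.15 to 0.4 rad about z. A short output shaft sticks out of its right side (50 mm up, to y = -104 mm). Never moves in the run
- gate (a point): middle of the dark metal gate plate's upper face, 120 mm above the worktop; plate 130 x 150 mm, axes as the selector. Its 14 mm wide H-shaped slot: left-hand and right-hand slots along x (centre lines at y = +18 and -18 mm, from x = -31 to +31), joined at x = 0 by the neutral cross slot along y. The lands between the long slots are rigid, with rounded corners
- knob (a point): centre of the lever's black ball knob, 36 mm in diameter, on a 10 mm steel stem (14 mm collar just below the knob) that comes up through the H-slot. The lever tilts both ways about a pivot on the selector's z axis, 46 mm above the worktop and 150 mm from the knob's centre. At the knob the long slots lie about 37 mm left and right of the middle, their ends about 47 mm far and near
- shift (a joint): tilt of the lever along the long slots, rad: 0 upright (in line with the neutral slot), + to the far side (selector +x); stops at -0.32 (near end) and +0.32 (far end). Starts anywhere in between. The lever crosses only while this is about 0 (+-0.03; up to +-0.05 the rounded corners guide it in). Friction only, 1.5 to 2 N at the knob, no spring: it stays where it is left
- cross (a joint): tilt of the lever across the gate, rad: - to the left-hand side (selector +y), + to the right-hand side; firm stops at -0.252 (left-hand slot) and +0.252 (right-hand slot), free in between only in the neutral slot. Always starts in the left-hand slot. Same friction
- tag_three: white square tag, 34 x 34 x 3 mm, with three black dots in a triangle, flat on the gate plate right of the right-hand slot, beside its far half or its near half (selector x = +30 or -30 mm, y = -46 mm): that half of the right-hand slot is the goal. Origin: centre of its underside, 120 mm above the worktop. Fixed in the run
- tag_one: the same tag with one black dot, beside the other half of the right-hand slot, which must not be entered. (Two more tags, with two and four dots, are fixed left of the left-hand slot.)
- vial: loose amber vial with black cap, 30 mm in diameter, 66 mm high, standing left of the selector. Origin: centre of its underside
- glue: loose red, white and yellow glue stick, 27 mm in diameter, 91 mm high, standing behind the selector. Origin: centre of its underside
- spanner: loose flat steel open-ended spanner, 143 x 31 x 5 mm, lying right of the selector, its length along its own y. Origin: centre of its underside

How it is judged:
By the outcome, as a careful person would: the job done as asked, in the order asked, and still so for the second after the job is handed in, with the robot touching nothing.
It also fails if it takes over 64 s, if anything falls off the work surface, if the arm or the gripper's body presses on something with over 40 N, if the wrist force passes 120 N, or if a joint passes its speed limit or range.

## Working session

There is one attempt and no reset: what is moved stays moved. The work goes in short steps, Python scripts to look and compute and a tool call to move; the robot and the scene stay as the last step left them, time stands still between calls to the robot, and variables do not carry over. Pictures are saved under pics/ and viewed, at most 10 in all, crops included, and the job is handed in when it is done.

Besides the shell and the picture viewer there is one more tool, called after "Emit:" by a JSON object that holds its "op" and its "data", one argument or row to a line. step_arm: Moves the arm, as the interface text tells. Its arguments: {"type":"object","properties":{"series":{"type":"array"},"claw":{"type":"number"},"force":{"type":"number"}},"required":["series"]}

```bash
mkdir -p pics
python3 - <<'E'
from workcell import robot, optics
import cv2,pickle
s=robot.sense();print(s)
d={}
for n in("side","top"):
    c=optics.read_camera(n);d[n]=c
    cv2.imwrite(f"pics/{n}0.png",c["image"][:,:,::-1])
    print(n,c["fx"],c["cx"],c["cy"],-c["R"].T@c["t"],c["R"].round(3).tolist())
pickle.dump(d,open("c0.pkl","wb"))
E
```

```text
{'t': 0.0, 'qpos': array([ 1.22701496,  0.46840197, -0.01157733,  1.60363149,  0.00597709,
        1.07139072, -0.05631641]), 'joint_velocities': array([-0.00130835, -0.00053355,  0.00011728, -0.00093017, -0.00059382,
        0.00134637,  0.00085744]), 'joint_efforts': array([ 3.44528662e-04, -5.20573676e+01, -1.22041322e-02, -2.43749267e+01,
       -5.65915997e-02,  1.73031574e-02,  1.53112405e-04]), 'tool_pos': array([ 0.19230839, -0.62024271,  0.19242102]), 'ee_rot': array([-8.77836612e-04,  9.88720765e-01,  1.49767960e-01, -1.91852413e-04]), 'contact_force': array([-0.71556327, -0.83738735, -0.90982292]), 'ft_torque': array([-0.04197358,  0.01053436, -0.03187992]), 'finger_force': 0.0, 'gripper_width': 0.09206951580096893}
side 403.3611117683494 323.6071568340957 203.4737366972712 [ 0.83626469 -0.29711204  0.93831416] [[0.795, 0.606, 0.003], [0.499, -0.652, -0.57], [-0.343, 0.455, -0.822]]
top 458.7203547945866 322.821845347375 206.75809500610194 [0.40197812 0.17671575 1.06379666] [[-0.027, -1.0, 0.005], [-0.994, 0.026, -0.108], [0.107, -0.008, -0.994]]
```

View pics/side0.png

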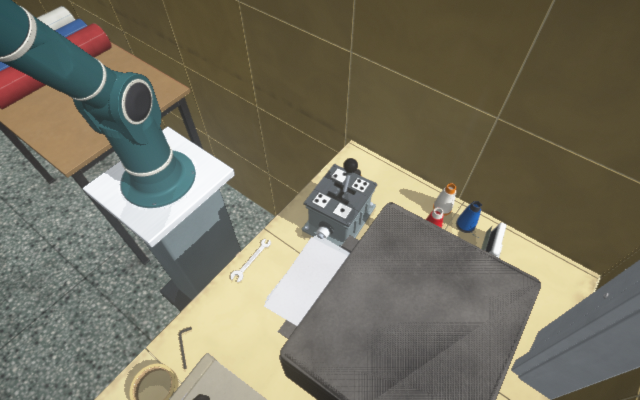

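View pics/top0.png

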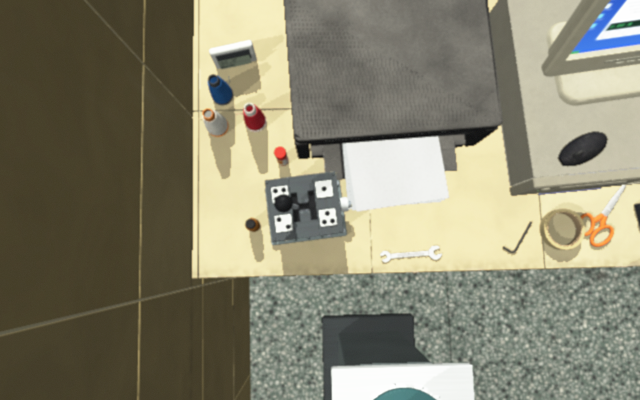

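The top view shows the gear unit at about (305,208), with the knob at about (284,203). The glue stick is at (281,154), the vial at (252,225) and the spanner at (410,254). I'll zoom in on the gate and measure it.

```bash
cat > h.py <<'E'
import numpy as np,cv2
def ray(c,u,v):
    d=np.array([(u-c["cx"])/c["fx"],(v-c["cy"])/c["fy"],1.]);return -c["R"].T@c["t"],c["R"].T@d
def onz(c,u,v,z):
    o,d=ray(c,u,v);return o+d*(z-o[2])/d[2]
def pt(c,u,v):
    o,d=ray(c,u,v);return o+d*c["range_z"][int(v),int(u)]
def tri(c1,p1,c2,p2):
    o1,d1=ray(c1,*p1);o2,d2=ray(c2,*p2)
    k=np.linalg.lstsq(np.c_[d1,-d2],o2-o1,rcond=None)[0]
    a,b=o1+k[0]*d1,o2+k[1]*d2;return (a+b)/2,np.linalg.norm(a-b)
E
python3 - <<'E'
import pickle;from h import *
np.set_printoptions(precision=4,suppress=True)
d=pickle.load(open("c0.pkl","rb"));t,s=d["top"],d["side"]
a=cv2.resize(t["image"][160:260,240:360],None,fx=5,fy=5,interpolation=2)
b=cv2.resize(s["image"][145:245,290:390],None,fx=5,fy=5,interpolation=2)
im=np.hstack([a,b]);im=cv2.resize(im,None,fx=.72,fy=.72);cv2.imwrite("pics/z0.png",im[:,:,::-1])
# white tags in both
for n,c,(x0,y0,x1,y1) in(("top",t,(262,170,342,245)),("side",s,(300,160,380,225))):
    m=(c["image"][y0:y1,x0:x1].min(2)>170).astype(np.uint8)
    k,l,st,ce=cv2.connectedComponentsWithStats(m)
    for i in range(1,k):
        if st[i,4]>25:
            u,v=ce[i]+[x0,y0];print(n,st[i,4],u,v,onz(c,u,v,.123))
    hh=c["range_z"]
for nm,(u,v) in dict(box_tl=(300,125),box_mid=(390,60),boxedge=(390,125),paper=(390,170),plate=(305,225),wallL=(150,200),foot=(320,150),glue=(281,154),vial=(252,225),knob=(284,203)).items():print(nm,pt(t,u,v))
E
```

```text
top 221 267.41628959276017 184.44796380090497 [0.5531 0.283  0.123 ]
top 56 296.2857142857143 171.80357142857142 [0.5781 0.2226 0.123 ]
top 263 323.67300380228136 188.54372623574145 [0.5415 0.1667 0.123 ]
top 138 278.47826086956525 191.35507246376812 [0.5381 0.2603 0.123 ]
top 239 327.3807531380753 216.7112970711297 [0.4828 0.1606 0.123 ]
top 249 282.73493975903614 222.56224899598394 [0.4731 0.2526 0.123 ]
top 126 266.04761904761904 234.73809523809524 [0.449  0.2872 0.123 ]
side 53 337.188679245283 162.0188679245283 [0.4433 0.2825 0.123 ]
side 508 371.63188976377955 176.86417322834646 [0.5435 0.2961 0.123 ]
side 101 339.4752475247525 175.0990099009901 [0.4742 0.2503 0.123 ]
side 92 360.17391304347825 185.17391304347825 [0.5352 0.2558 0.123 ]
side 117 321.7350427350427 200.06837606837607 [0.4859 0.1597 0.123 ]
side 145 341.9862068965517 210.19310344827585 [0.5433 0.1657 0.123 ]
box_tl [0.662  0.2107 0.1767]
box_mid [0.7905 0.027  0.1797]
boxedge [0.6574 0.0323 0.1771]
paper [0.5915 0.0151 0.0445]
plate [0.4673 0.2072 0.1171]
wallL [0.5082 0.4731 0.264 ]
foot [0.6434 0.1717 0.0366]
glue [0.6238 0.2563 0.0916]
vial [0.474  0.3245 0.0639]
knob [0.5036 0.2428 0.2069]
```

View pics/z0.png

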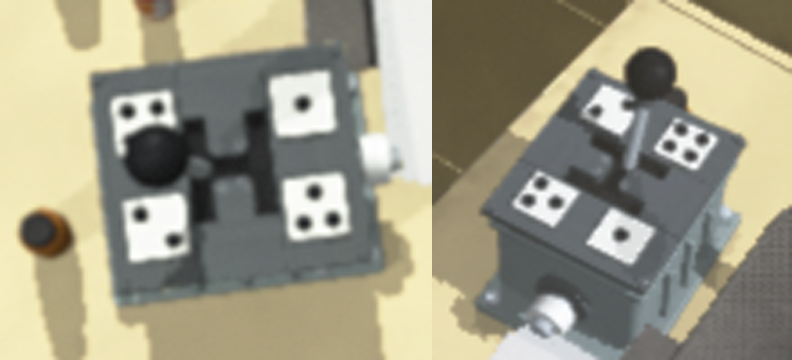

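Near right is the three-dot tag, at top pixel (328,216). One dot is far right, at (324,188). The lever stands left, close to neutral. Next I'll measure the knob.

```bash
cat >> h.py <<'E'
G=np.array([.508,.209]);YAW=.115
def sel(p):
    c,s=np.cos(YAW),np.sin(YAW);d=np.array(p[:2])-G;return np.array([c*d[0]+s*d[1],-s*d[0]+c*d[1]])
def knob(t,s,gt,gs,r=14,thr=45):
    out=[]
    for c,(u,v) in((t,gt),(s,gs)):
        im=c["image"][v-r:v+r,u-r:u+r].max(2);m=cv2.morphologyEx((im<thr).astype(np.uint8),cv2.MORPH_OPEN,np.ones((5,5)))
        k,l,st,ce=cv2.connectedComponentsWithStats(m);i=1+st[1:,4].argmax()
        (x,y),rad=cv2.minEnclosingCircle(np.argwhere(l==i)[:,::-1].astype(np.float32))
        print("area",st[i,4],ce[i]+[u-r,v-r],"circ",x+u-r,y+v-r,rad);out.append(ce[i]+[u-r,v-r])
    p,e=tri(t,out[0],s,out[1]);print("knob",p,"err",e,"sel",sel(p));return p,out
E
python3 - <<'E'
import pickle;from h import *
np.set_printoptions(precision=4,suppress=True)
d=pickle.load(open("c0.pkl","rb"));t,s=d["top"],d["side"]
p,o=knob(t,s,(284,203),(350,166))
print([sel(onz(c,*q,.191)) for c,q in zip((t,s),o)])
E
```

```text
area 153 [286.3529 203.7124] circ 286.0 203.0 10.000100135803223Traceback (most recent call last):
  File "<stdin>", line 4, in <module>
  File "h.py", line 19, in knob
    k,l,st,ce=cv2.connectedComponentsWithStats(m);i=1+st[1:,4].argmax()
                                                      ~~~~~~~~~~~~~~~^^
ValueError: attempt to get argmax of an empty sequence
```

Emit:
{"op": "step_arm", "data": {
  "series": [
    [[0, 0, -0.25, 0, 0, 0], [0, 0, -0.25, 0, 0, 0], [0, 0, -0.2, 0, 0, 0], [0.25, 0, 0, 0, 0, 0], [0.25, 0, 0, 0, 0, 0], [0.25, 0, 0, 0, 0, 0], [0.25, 0, 0, 0, 0, 0], [0.25, 0, 0, 0, 0, 0], [0, 0, 0, 0, 0, 0]]
  ],
  "claw": 1,
  "force": 20
}}

```text
t: 1.23
tool_pos: [0.4971, -0.5233, 0.3661]
ee_rot: [-0.002, 0.988, 0.155, 0.001]
contact_force: [-1.0, -0.4, -0.1]
gripper_width: 0.0042
finger_force: 0.0
```

```bash
cat >> h.py <<'E'
from scipy.optimize import least_squares
def sphere(cs,zmin=.175,zmax=.215):
    res=[]
    for c in cs:
        v,u=np.nonzero((c["range_z"]>0)&(c["image"].max(2)<90))
        D=np.c_[(u-c["cx"])/c["fx"],(v-c["cy"])/c["fy"],np.ones(len(u))]*c["range_z"][v,u][:,None]
        P=(D-c["t"])@c["R"]
        q=np.c_[P[:,:2]-G,P[:,2]]
        k=(np.hypot(q[:,0],q[:,1])<.085)&(q[:,2]>zmin)&(q[:,2]<zmax);P=P[k];uv=np.c_[u,v][k]
        f=least_squares(lambda x:np.linalg.norm(P-x,axis=1)-.018,P.mean(0)-[0,0,.01],loss="soft_l1",f_scale=.003)
        print(len(P),"px",uv.mean(0),"fit",f.x,"sel",sel(f.x),"at z.191",sel(onz(c,*uv.mean(0),.191)))
E
python3 - <<'E'
import pickle;from h import *
np.set_printoptions(precision=4,suppress=True)
d=pickle.load(open("c0.pkl","rb"));sphere([d["top"],d["side"]])
E
```

```text
250 px [282.9   203.096] fit [0.5068 0.2465 0.1894] sel [0.0032 0.0374] at z.191 [0.0016 0.0372]
155 px [350.0452 165.529 ] fit [0.506  0.246  0.1909] sel [0.0023 0.037 ] at z.191 [0.0033 0.0349]
```

Emit:
{"op": "step_arm", "data": {
  "series": [
    [[0.076, -0.238, 0, 0, 0, 0], [0.076, -0.238, 0, 0, 0, 0], [0.076, -0.238, 0, 0, 0, 0], [0.076, -0.238, 0, 0, 0, 0], [0.076, -0.238, 0, 0, 0, 0], [0.076, -0.238, 0, 0, 0, 0], [0.076, -0.238, 0, 0, 0, 0], [0.076, -0.238, 0, 0, 0, 0], [0.076, -0.238, 0, 0, 0, 0], [0.076, -0.238, 0, 0, 0, 0]]
  ]
}}

```text
t: 2.48
tool_pos: [0.4958, 0.0969, 0.3684]
ee_rot: [0.001, 0.989, 0.149, 0.0]
contact_force: [0.5, 0.0, 0.1]
gripper_width: 0.0004
finger_force: 0.0
```

Emit:
{"op": "step_arm", "data": {
  "series": [
    [[0.074, -0.239, 0, 0, 0, 0], [0.074, -0.239, 0, 0, 0, 0], [0.074, -0.239, 0, 0, 0, 0], [0.034, -0.109, 0, 0, 0, 0], [0, 0, 0, 0, 0, 0.015], [0, 0, 0, 0, 0, 0.0143], [0, 0, 0.25, 0, 0, 0], [0, 0, 0.25, 0, 0, 0], [0, 0, 0.24, 0, 0, 0], [0, 0, 0, 0, 0, 0]]
  ]
}}

```text
t: 3.72
tool_pos: [0.4939, 0.309, 0.1792]
ee_rot: [0.003, 0.998, 0.058, -0.004]
contact_force: [-0.0, 0.3, 0.4]
gripper_width: 0.0003
finger_force: 0.0
```

```bash
cat > st.py <<'E'
from h import *;from workcell import robot
np.set_printoptions(precision=4,suppress=True)
s=robot.sense();w,x,y,z=s["ee_rot"]
print(s["t"],"tcp",s["tool_pos"],"sel",sel(s["tool_pos"]),"yaw",2*np.arctan2(y,x)-YAW,"tilt",w,z,"F",s["contact_force"])
E
python3 st.py
```

```text
3.725 tcp [0.4939 0.309  0.1792] sel [-0.0025  0.1009] yaw 0.0005269319973767589 tilt 0.002528049123573529 -0.004206022011075419 F [-0.0458  0.2703  0.3562]
```

Emit:
{"op": "step_arm", "data": {
  "series": [
    [[0.016, 0.04, 0, 0, 0, 0], [0, 0.06, 0, 0, 0, 0], [0, 0.02, 0, 0, 0, 0], [0, 0.02, 0, 0, 0, 0], [0, 0.02, 0, 0, 0, 0], [0, 0.02, 0, 0, 0, 0], [0, 0.02, 0, 0, 0, 0], [0, 0, 0, 0, 0, 0]]
  ]
}}

```text
t: 4.72
tool_pos: [0.5062, 0.2638, 0.184]
ee_rot: [-0.001, 0.998, 0.058, 0.0]
contact_force: [-0.6, 1.3, 2.5]
gripper_width: 0.0003
finger_force: 2.1
```

```bash
python3 st.py
cat > look.py <<'E'
import sys;from h import *;from workcell import optics
np.set_printoptions(precision=4,suppress=True)
d=[optics.read_camera(n) for n in("top","side")]
if len(sys.argv)>1:
    a=d[0]["image"][140:260,220:380];b=d[1]["image"][125:245,270:430]
    cv2.imwrite(f"pics/{sys.argv[1]}.png",cv2.resize(np.hstack([a,b]),(800,300),interpolation=2)[:,:,::-1])
E
python3 look.py p1
```

```text
4.725 tcp [0.5062 0.2638 0.184 ] sel [0.0045 0.0546] yaw 0.0018398712767489778 tilt -0.0005149478662878795 0.0004644053770914244 F [-0.574   1.2943  2.5458]
```

View pics/p1.png

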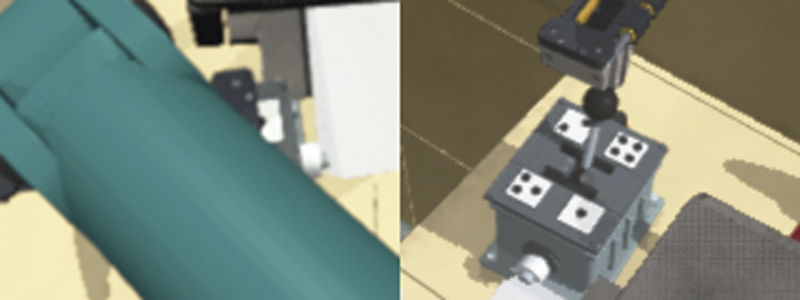

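The side view shows the shut fingers against the left of the knob at (601,103), and the contact is light. I'll lower a little and keep pushing across.

Emit:
{"op": "step_arm", "data": {
  "series": [
    [[0, -0.02, 0, 0, 0, 0], [-0.01, 0, 0.036, 0, 0, 0], [0, 0.02, 0, 0, 0, 0], [0, 0.03, 0, 0, 0, 0], [0, 0.03, 0, 0, 0, 0], [0, 0, 0, 0, 0, 0]]
  ]
}}

```text
t: 5.58
tool_pos: [0.5101, 0.2555, 0.182]
ee_rot: [-0.006, 0.998, 0.06, 0.008]
contact_force: [-1.3, 8.6, 33.4]
gripper_width: 0.0007
finger_force: 14.6
```

```bash
python3 st.py; echo 'sphere([d[1]],.165,.212)'>>look.py; python3 look.py p2
```

```text
5.575 tcp [0.5101 0.2555 0.182 ] sel [0.0074 0.046 ] yaw 0.004171057273303955 tilt -0.005508836450064127 0.007737635313643937 F [-1.3168  8.5769 33.4115]
149 px [348.2886 169.8523] fit [0.5105 0.2312 0.1932] sel [0.005  0.0217] at z.191 [0.0062 0.0209]
```

View pics/p2.png

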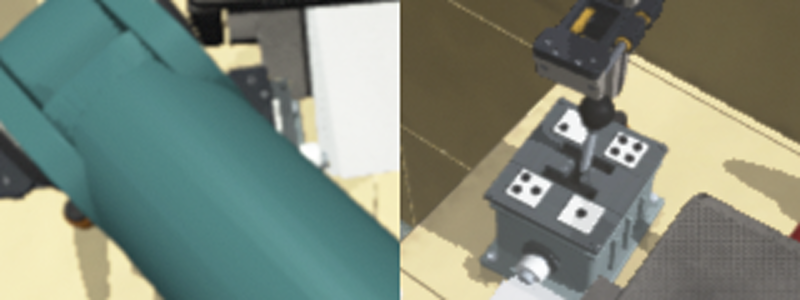

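The upward force is 33 N, so something above the tips, probably a finger shoulder, bears on the knob's top. I'll back off, rise, and look at the finger shape.

Emit:
{"op": "step_arm", "data": {
  "series": [
    [[0, -0.02, -0.03, 0, 0, 0], [0, -0.08, -0.06, 0, 0, 0], [0, -0.1, 0, 0, 0, 0], [0, 0, 0, 0, 0, 0]]
  ]
}}

```text
t: 6.18
tool_pos: [0.4979, 0.3, 0.1964]
ee_rot: [-0.0, 0.998, 0.06, -0.001]
contact_force: [0.3, 0.7, 0.3]
gripper_width: 0.0006
finger_force: 0.0
```

```bash
python3 st.py; python3 look.py
python3 - <<'E'
from h import *;from workcell import optics
c=optics.read_camera("side");a=c["image"][100:200,300:420]
cv2.imwrite("pics/p3.png",cv2.resize(a,None,fx=6,fy=6,interpolation=2)[:,:,::-1])
X=np.array([[.508-.012,.209+.09,.2]])
from workcell import robot
s=robot.sense();print(s["tool_pos"])
for dz in(0,.019,.05,.088):
    p=c["R"]@(s["tool_pos"]+[0,0,dz])+c["t"];u,v=c["fx"]*p[0]/p[2]+c["cx"],c["fy"]*p[1]/p[2]+c["cy"];print(dz,(u-300)*6,(v-100)*6,"px/m",c["fx"]/p[2]*6)
E
```

```text
6.175 tcp [0.4979 0.3    0.1964] sel [0.0004 0.0916] yaw 0.00566671731659793 tilt -0.00026684028399003273 -0.0008673419405811271 F [0.2595 0.6545 0.314 ]
158 px [348.1962 169.4747] fit [0.5105 0.231  0.1933] sel [0.005  0.0216] at z.191 [0.0054 0.0218]
[0.49922654 0.29669511 0.19608029]
0 358.64143455011833 298.06967709717344 px/m 2430.51139702839
0.019 362.2537030420867 266.19137681893557 px/m 2469.22695680659
0.05 368.4010506698503 211.94098152626526 px/m 2535.1129797002936
0.088 376.3991795063099 141.35742626740836 px/m 2620.8352995583455
```

View pics/p3.png

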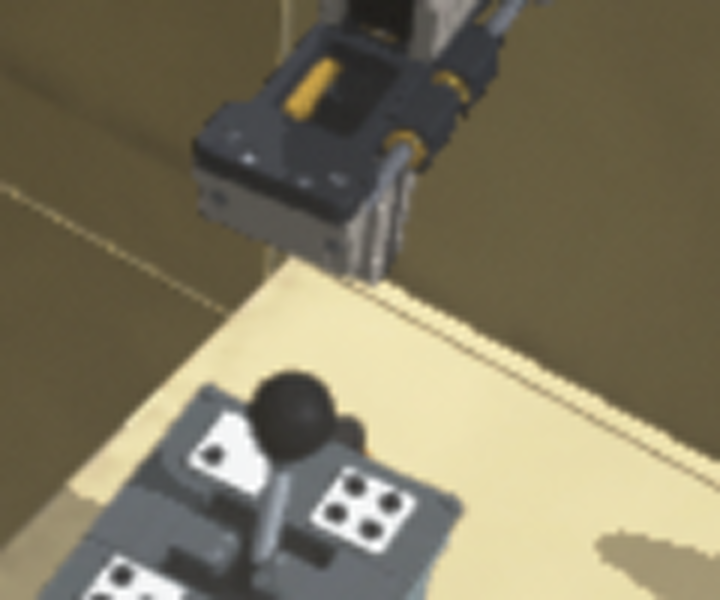

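The fingers are narrow at the tips and wider above on the y side. I'll rotate the tool 90° and push with the flat sides of the shut fingers.

```bash
python3 -c "
from workcell import robot;print(robot.sense()['qpos'].round(2))"
```

```text
[-0.16  0.42 -0.56  1.74  0.25  1.05 -2.26]
```

Emit:
{"op": "step_arm", "data": {
  "series": [
    [[0, 0, 0, 0, 0, 0.028], [0, 0, 0, 0, 0, 0.028], [0, 0, 0, 0, 0, 0.028], [0, 0, 0, 0, 0, 0.028], [0, 0, 0, 0, 0, 0.028], [0, 0, 0, 0, 0, 0.028], [0, 0, 0, 0, 0, 0.028], [0, 0, 0, 0, 0, 0.028], [0, 0, 0, 0, 0, 0.026], [0, 0, 0, 0, 0, 0]]
  ]
}}

```text
t: 7.58
tool_pos: [0.4937, 0.2902, 0.1786]
ee_rot: [0.023, 0.833, -0.553, -0.007]
contact_force: [0.1, 1.3, -0.2]
gripper_width: 0.0002
finger_force: 0.0
```

```bash
python3 st.py;  python3 -c "
from workcell import robot;print(robot.sense()['qpos'].round(2))"
```

```text
7.575 tcp [0.4937 0.2902 0.1786] sel [-0.0049  0.0823] yaw -1.2861319482756184 tilt 0.02309980122586742 -0.006645989105509919 F [ 0.0736  1.2954 -0.1905]
[-1.3   0.52  0.96  1.82 -0.46  1.1  -2.91]
```

Emit:
{"op": "step_arm", "data": {
  "series": [
    [[-0.08, 0, -0.1, 0, 0, -0.02], [0, 0, 0, 0, 0, -0.028], [0, 0, 0, 0, 0, -0.028], [0, 0, 0, 0, 0, -0.028], [0, 0, 0, 0, 0, -0.028], [0, 0, 0, 0, 0, -0.028], [0, 0, 0, 0, 0, -0.028], [0, 0, 0, 0, 0, -0.017], [0, 0, 0, 0, 0, 0]]
  ]
}}

```text
t: 8.7
tool_pos: [0.4869, 0.3094, 0.204]
ee_rot: [0.011, 0.998, 0.058, -0.02]
contact_force: [-0.5, -0.0, -0.7]
gripper_width: 0.0007
finger_force: 0.0
```

```bash
python3 st.py;  python3 -c "
from workcell import robot;print(robot.sense()['qpos'].round(2))"
```

```text
8.7 tcp [0.4869 0.3094 0.204 ] sel [-0.0094  0.1022] yaw 0.0011584678946992416 tilt 0.010818016446716879 -0.0204029871032056 F [-0.4859 -0.011  -0.6733]
[-1.12  0.4   0.65  1.77 -0.27  1.11 -1.83]
```

Emit:
{"op": "step_arm", "data": {
  "series": [
    [[0, 0, 0, 0, 0, -0.028], [0, 0, 0, 0, 0, -0.028], [0, 0, 0, 0, 0, -0.028], [0, 0, 0, 0, 0, -0.028], [0, 0, 0, 0, 0, -0.028], [0, 0, 0, 0, 0, -0.028], [0, 0, 0, 0, 0, -0.028], [0, 0, 0, 0, 0, -0.028], [0, 0, 0, 0, 0, -0.026], [0, 0, 0, 0, 0, 0]]
  ]
}}

```text
t: 9.95
tool_pos: [0.4869, 0.3096, 0.2039]
ee_rot: [-0.006, 0.666, 0.746, -0.022]
contact_force: [0.4, 0.1, 0.4]
gripper_width: 0.0006
finger_force: 0.0
```

```bash
cat >> st.py <<'E'
import sys;from scipy.spatial.transform import Rotation as Ro
if len(sys.argv)>1:
    yw=float(sys.argv[1])+YAW;tgt=sys.argv[2:5]
    cur=Ro.from_quat([x,y,z,w]);des=Ro.from_quat([np.cos(yw/2),np.sin(yw/2),0,0])
    print("q",s["qpos"].round(2),"rot cmd",(cur.inv()*des).as_rotvec()/(2*np.pi))
    if tgt:
        c_,s_=np.cos(YAW),np.sin(YAW);a,b,h=map(float,tgt)
        D=np.array([G[0]+c_*a-s_*b,G[1]+s_*a+c_*b,h])-s["tool_pos"];print("shift cmd",cur.inv().apply(D)/.25)
E
python3 st.py 1.5708 0.004 0.075 0.178
```

```text
9.95 tcp [0.4869 0.3096 0.2039] sel [-0.0094  0.1023] yaw 1.569025454759464 tilt -0.006098221450706852 -0.022242730449851617 F [0.41   0.0526 0.4061]
q [-0.88  0.37  0.33  1.76 -0.13  1.09 -0.39] rot cmd [-0.0066  0.0033 -0.0003]
shift cmd [-0.1071  0.058   0.1037]
```

Emit:
{"op": "step_arm", "data": {
  "series": [
    [[0, 0, 0, -0.0066, 0.0033, 0], [0, 0.058, 0.104, 0, 0, 0], [-0.1, 0, 0, 0, 0, 0], [0, 0, 0, 0, 0, 0]]
  ]
}}

```text
t: 10.45
tool_pos: [0.5047, 0.2847, 0.1776]
ee_rot: [0.0, 0.667, 0.745, -0.001]
contact_force: [0.6, -0.0, 0.5]
gripper_width: 0.0006
finger_force: 0.0
```

```bash
python3 st.py 1.5708 0.005 0.030 0.178
```

```text
10.45 tcp [0.5047 0.2847 0.1776] sel [0.0054 0.0756] yaw 1.5653812434839438 tilt 0.00040940880870043273 -0.0005108851371438066 F [ 0.5638 -0.0184  0.4544]
q [-0.84  0.37  0.34  1.81 -0.14  0.98 -0.33] rot cmd [-0.      0.0002 -0.0009]
shift cmd [-0.1822 -0.0007 -0.0012]
```

Push slowly to y' ≈ 40 mm and check the forces.

Emit:
{"op": "step_arm", "data": {
  "series": [
    [[-0.08, 0, 0, 0, 0, 0], [-0.02, 0, 0, 0, 0, 0], [-0.02, 0, 0, 0, 0, 0], [-0.02, 0, 0, 0, 0, 0], [0, 0, 0, 0, 0, 0]]
  ]
}}

```text
t: 11.08
tool_pos: [0.5082, 0.253, 0.1784]
ee_rot: [-0.0, 0.665, 0.747, 0.001]
contact_force: [-1.5, 2.7, 3.8]
gripper_width: 0.0004
finger_force: 1.8
```

```bash
python3 st.py 1.5708 0.005 0.030 0.178; python3 look.py
```

```text
11.075 tcp [0.5082 0.253  0.1784] sel [0.0053 0.0437] yaw 1.5722181977797722 tilt -0.00021234114154147944 0.0006195561093327246 F [-1.491   2.7407  3.8365]
q [-0.8   0.35  0.35  1.84 -0.14  0.97 -0.27] rot cmd [ 0.0001 -0.0002  0.0002]
shift cmd [-0.0547 -0.0012  0.0016]
174 px [347.6839 169.6897] fit [0.5108 0.2263 0.1943] sel [0.0047 0.0168] at z.191 [0.0047 0.0206]
```

Emit:
{"op": "step_arm", "data": {
  "series": [
    [[-0.02, 0, 0, 0, 0, 0], [-0.02, 0, 0, 0, 0, 0], [-0.02, 0, 0, 0, 0, 0], [-0.02, 0, 0, 0, 0, 0], [0, 0, 0, 0, 0, 0]]
  ]
}}

```text
t: 11.8
tool_pos: [0.5105, 0.2305, 0.1773]
ee_rot: [0.0, 0.666, 0.746, -0.001]
contact_force: [0.9, 0.4, 0.2]
gripper_width: 0.0006
finger_force: 0.1
```

```bash
python3 st.py 1.5708 0.005 -0.005 0.178; python3 look.py
```

```text
11.8 tcp [0.5105 0.2305 0.1773] sel [0.0049 0.0211] yaw 1.570254182296434 tilt 0.00041115806563671103 -0.0010229581952725243 F [0.9093 0.4106 0.1737]
q [-0.77  0.34  0.36  1.86 -0.14  0.97 -0.24] rot cmd [-0.0002  0.0003 -0.0001]
shift cmd [-0.1044  0.0003 -0.0027]
181 px [342.7072 176.0663] fit [0.5131 0.2029 0.1949] sel [ 0.0043 -0.0066] at z.191 [ 0.0039 -0.0025]
```

Emit:
{"op": "step_arm", "data": {
  "series": [
    [[-0.02, 0, 0, 0, 0, 0], [-0.02, 0, 0, 0, 0, 0], [-0.02, 0, 0, 0, 0, 0], [-0.02, 0, 0, 0, 0, 0], [-0.012, 0, 0, 0, 0, 0], [-0.012, 0, 0, 0, 0, 0], [0, 0, 0, 0, 0, 0]]
  ]
}}

```text
t: 12.78
tool_pos: [0.5136, 0.2056, 0.1777]
ee_rot: [0.0, 0.665, 0.747, -0.0]
contact_force: [0.4, -0.1, -0.4]
gripper_width: 0.0003
finger_force: 0.1
```

```bash
python3 st.py 1.5708 0.005 -0.009 0.178; python3 look.py
```

```text
12.775 tcp [0.5136 0.2056 0.1777] sel [ 0.0052 -0.004 ] yaw 1.5711550138459178 tilt 0.00035060132852525347 -0.00042737516957944973 F [ 0.374  -0.1116 -0.4392]
q [-0.74  0.33  0.37  1.88 -0.14  0.96 -0.2 ] rot cmd [-0.      0.0002  0.0001]
shift cmd [-0.0201 -0.0009 -0.0012]
197 px [337.2335 183.4569] fit [0.5157 0.179  0.1925] sel [ 0.0042 -0.0307] at z.191 [ 0.0037 -0.0283]
```

Knob is at y' = -31. It needs about 6 mm more to the stop.

Emit:
{"op": "step_arm", "data": {
  "series": [
    [[-0.01, 0, 0, 0, 0, 0], [-0.008, 0, 0, 0, 0, 0], [-0.006, 0, 0, 0, 0, 0], [0, 0, 0, 0, 0, 0]]
  ]
}}

```text
t: 13.38
tool_pos: [0.5142, 0.1999, 0.1776]
ee_rot: [0.0, 0.665, 0.747, -0.0]
contact_force: [0.1, 0.5, 0.0]
gripper_width: 0.0004
finger_force: 0.3
```

```bash
python3 st.py 1.5708 0.005 -0.009 0.178; python3 look.py
```

```text
13.375 tcp [0.5142 0.1999 0.1776] sel [ 0.0051 -0.0097] yaw 1.571315008605797 tilt 0.00022264818895857184 -0.00039127698230096206 F [0.1318 0.5341 0.0458]
q [-0.73  0.33  0.37  1.88 -0.14  0.96 -0.19] rot cmd [-0.      0.0001  0.0001]
shift cmd [ 0.0029 -0.0005 -0.0014]
197 px [336.0355 185.3299] fit [0.5165 0.1744 0.1911] sel [ 0.0045 -0.0353] at z.191 [ 0.004  -0.0345]
```

Emit:
{"op": "step_arm", "data": {
  "series": [
    [[0.12, 0, 0, 0, 0, 0], [0.04, 0, -0.24, 0, 0, 0.028], [0, 0, 0, 0, 0, 0.028], [0, 0, 0, 0, 0, 0.028], [0, 0, 0, 0, 0, 0.028], [0, 0, 0, 0, 0, 0.028], [0, 0, 0, 0, 0, 0.028], [0, 0, 0, 0, 0, 0.028], [0, 0, 0, 0, 0, 0.028], [0, 0, 0, 0, 0, 0.026]]
  ]
}}

```text
t: 14.72
tool_pos: [0.5096, 0.2395, 0.2376]
ee_rot: [0.001, 0.998, 0.055, -0.0]
contact_force: [0.1, 0.1, -0.6]
gripper_width: 0.0001
finger_force: 0.0
```

```bash
python3 st.py 0 0.058 -0.036 0.238; python3 look.py
```

```text
14.725 tcp [0.5096 0.2395 0.2376] sel [0.0051 0.0301] yaw -0.004957805656780209 tilt 0.0006377123838840173 -0.00010123201857558264 F [ 0.0886  0.1206 -0.6394]
q [-1.02  0.31  0.65  1.8  -0.2   1.1  -1.76] rot cmd [ 0.0002  0.     -0.0008]
shift cmd [ 0.2128  0.2634 -0.0012]
175 px [335.5943 186.1829] fit [0.5162 0.1736 0.1909] sel [ 0.0041 -0.0361] at z.191 [ 0.0044 -0.0372]
```

Knob sits in the right-hand slot at (4,-36). I'll move round to its far side.

Emit:
{"op": "step_arm", "data": {
  "series": [
    [[0.212, 0, 0, 0, 0, 0], [0, 0.132, 0, 0, 0, 0], [0, 0.132, 0, 0, 0, 0], [0, 0, 0.12, 0, 0, 0], [0, 0, 0.12, 0, 0, 0], [0, 0, 0, 0, 0, 0]]
  ]
}}

```text
t: 15.58
tool_pos: [0.5682, 0.1798, 0.1757]
ee_rot: [0.001, 0.998, 0.059, -0.002]
contact_force: [0.9, 0.2, 0.2]
gripper_width: 0.0006
finger_force: 0.0
```

```bash
python3 st.py 0 0.030 -0.037 0.178; python3 look.py p4
```

```text
15.575 tcp [0.5682 0.1798 0.1757] sel [ 0.0565 -0.0359] yaw 0.003070504063323959 tilt 0.0013176703086852106 -0.0022906597466694867 F [0.9464 0.1836 0.1678]
q [-0.85  0.44  0.64  1.79 -0.3   1.02 -1.55] rot cmd [0.0004 0.0008 0.0005]
shift cmd [-0.106   0.0041 -0.0086]
5 px [360.6 193.6] fit [0.5616 0.1806 0.2032] sel [ 0.05   -0.0344] at z.191 [ 0.0642 -0.0263]
```

View pics/p4.png

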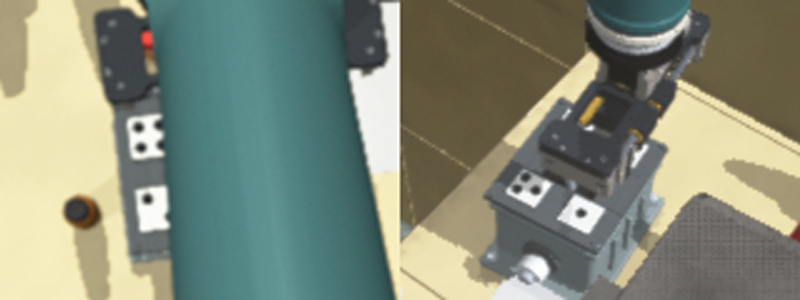

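The body now hides the knob in both views, though both dot tags are still visible in the side view. I'll push toward the near side and watch the force.

Emit:
{"op": "step_arm", "data": {
  "series": [
    [[-0.08, 0, 0, 0, 0, 0], [-0.024, 0, 0, 0, 0, 0], [-0.024, 0, 0, 0, 0, 0], [-0.024, 0, 0, 0, 0, 0], [-0.024, 0, 0, 0, 0, 0], [-0.024, 0, 0, 0, 0, 0], [0, 0, 0, 0, 0, 0]]
  ]
}}

```text
t: 16.55
tool_pos: [0.5203, 0.1748, 0.1781]
ee_rot: [0.0, 0.998, 0.058, 0.0]
contact_force: [0.7, -0.7, 4.1]
gripper_width: 0.0004
finger_force: 1.3
```

```bash
python3 st.py 0 -0.016 -0.037 0.176; python3 look.py
```

```text
16.55 tcp [0.5203 0.1748 0.1781] sel [ 0.0083 -0.0354] yaw 0.0010080573987370084 tilt 8.41889191805039e-05 0.00028858258299120496 F [ 0.6813 -0.6964  4.0693]
q [-0.91  0.35  0.66  1.9  -0.26  0.97 -1.6 ] rot cmd [ 0.     -0.0001  0.0002]
shift cmd [-0.0973  0.0065  0.0085]
9 px [340.1111 184.6667] fit [0.5135 0.1726 0.2033] sel [ 0.0013 -0.0368] at z.191 [ 0.0112 -0.028 ]
```

Emit:
{"op": "step_arm", "data": {
  "series": [
    [[-0.02, 0, 0.008, 0, 0, 0], [-0.02, 0, 0.008, 0, 0, 0], [-0.02, 0, 0.004, 0, 0, 0], [-0.016, 0, 0, 0, 0, 0], [-0.012, 0, 0, 0, 0, 0], [0, 0, 0, 0, 0, 0]]
  ]
}}

```text
t: 17.4
tool_pos: [0.4978, 0.172, 0.1725]
ee_rot: [0.0, 0.998, 0.058, -0.0]
contact_force: [0.0, -0.5, -0.4]
gripper_width: 0.0002
finger_force: 0.2
```

```bash
python3 st.py 0 -0.019 -0.037 0.174
```

```text
17.4 tcp [0.4978 0.172  0.1725] sel [-0.0144 -0.0355] yaw 0.0009129730096176653 tilt 0.0004488660536844101 -0.00048716035375404807 F [ 0.0316 -0.5071 -0.4124]
q [-0.94  0.32  0.66  1.96 -0.24  0.94 -1.62] rot cmd [0.0001 0.0002 0.0001]
shift cmd [-0.0186  0.0058 -0.006 ]
```

Small steps until the stop is felt.

Emit:
{"op": "step_arm", "data": {
  "series": [
    [[-0.006, 0, 0, 0, 0, 0], [-0.006, 0, 0, 0, 0, 0], [-0.006, 0, 0, 0, 0, 0]]
  ]
}}

```text
t: 17.77
tool_pos: [0.4938, 0.1716, 0.1727]
ee_rot: [0.0, 0.998, 0.058, -0.0]
contact_force: [-0.2, -0.1, -0.3]
gripper_width: 0.0004
finger_force: 0.5
```

Emit:
{"op": "step_arm", "data": {
  "series": [
    [[-0.004, 0, 0, 0, 0, 0], [0, 0, 0, 0, 0, 0]]
  ]
}}

```text
t: 18.02
tool_pos: [0.4928, 0.1714, 0.1727]
ee_rot: [0.0, 0.998, 0.058, -0.0]
contact_force: [1.1, 0.4, 1.0]
gripper_width: 0.0007
finger_force: 0.4
```

Emit:
{"op": "step_arm", "data": {
  "series": [
    [[-0.005, 0, 0, 0, 0, 0], [0, 0, 0, 0, 0, 0]]
  ]
}}

```text
t: 18.27
tool_pos: [0.4915, 0.1713, 0.1726]
ee_rot: [0.0, 0.998, 0.058, -0.0]
contact_force: [0.1, -0.7, 0.7]
gripper_width: 0.0004
finger_force: 0.4
```

Emit:
{"op": "step_arm", "data": {
  "series": [
    [[-0.005, 0, 0, 0, 0, 0], [0, 0, 0, 0, 0, 0]]
  ]
}}

```text
t: 18.52
tool_pos: [0.4902, 0.1712, 0.1726]
ee_rot: [0.0, 0.998, 0.058, -0.0]
contact_force: [1.2, 0.6, 0.2]
gripper_width: 0.0007
finger_force: 0.4
```

Emit:
{"op": "step_arm", "data": {
  "series": [
    [[-0.005, 0, 0, 0, 0, 0], [0, 0, 0, 0, 0, 0]]
  ]
}}

```text
t: 18.77
tool_pos: [0.489, 0.171, 0.1727]
ee_rot: [0.0, 0.998, 0.058, -0.0]
contact_force: [1.1, 0.6, -0.1]
gripper_width: 0.0005
finger_force: 0.4
```

Emit:
{"op": "step_arm", "data": {
  "series": [
    [[-0.004, 0, 0, 0, 0, 0], [0, 0, 0, 0, 0, 0]]
  ]
}}

```text
t: 19.02
tool_pos: [0.4883, 0.1709, 0.1727]
ee_rot: [0.0, 0.998, 0.058, 0.0]
contact_force: [1.9, 0.1, -0.1]
gripper_width: 0.0003
finger_force: 0.6
```

Emit:
{"op": "step_arm", "data": {
  "series": [
    [[-0.005, 0, 0, 0, 0, 0], [0, 0, 0, 0, 0, 0]]
  ]
}}

```text
t: 19.27
tool_pos: [0.4873, 0.1709, 0.1728]
ee_rot: [0.0, 0.998, 0.058, 0.0]
contact_force: [2.0, 1.0, -0.0]
gripper_width: 0.0005
finger_force: 1.0
```

Emit:
{"op": "step_arm", "data": {
  "series": [
    [[-0.005, 0, 0, 0, 0, 0], [0, 0, 0, 0, 0, 0]]
  ]
}}

```text
t: 19.52
tool_pos: [0.4862, 0.1707, 0.1729]
ee_rot: [0.0, 0.998, 0.058, 0.001]
contact_force: [4.0, -0.5, -1.0]
gripper_width: 0.0005
finger_force: 1.6
```

The force rose to 4 N, above the friction level, so the lever is against the stop. I'll back off, go clear and check.

Emit:
{"op": "step_arm", "data": {
  "series": [
    [[0.06, 0, 0, 0, 0, 0], [0.1, 0, 0, 0, 0, 0], [0, 0, -0.25, 0, 0, 0], [0, 0, -0.25, 0, 0, 0], [0, 0, -0.15, 0, 0, 0], [0, 0.25, 0, 0, 0, 0], [0, 0.25, 0, 0, 0, 0], [0, 0.25, 0, 0, 0, 0], [0, 0.25, 0, 0, 0, 0], [0, 0.25, 0, 0, 0, 0]]
  ]
}}

```text
t: 20.78
tool_pos: [0.5612, -0.1364, 0.3351]
ee_rot: [-0.0, 0.998, 0.058, -0.001]
contact_force: [1.0, 0.3, 0.1]
gripper_width: 0.0003
finger_force: 0.0
```

```bash
python3 st.py; echo 'sphere([d[0]],.165,.212)'>>look.py; python3 look.py p5
```

```text
20.775 tcp [ 0.5612 -0.1364  0.3351] sel [ 0.0132 -0.3492] yaw 0.0018016397760034636 tilt -0.00019528241474546423 -0.0011152851432758377 F [0.9756 0.2552 0.1077]
178 px [317.0674 178.2809] fit [0.4643 0.1696 0.183 ] sel [-0.0479 -0.0341] at z.191 [-0.0447 -0.0393]
251 px [323.0677 223.9721] fit [0.4646 0.1705 0.1819] sel [-0.0476 -0.0333] at z.191 [-0.0489 -0.0332]
```

View pics/p5.png

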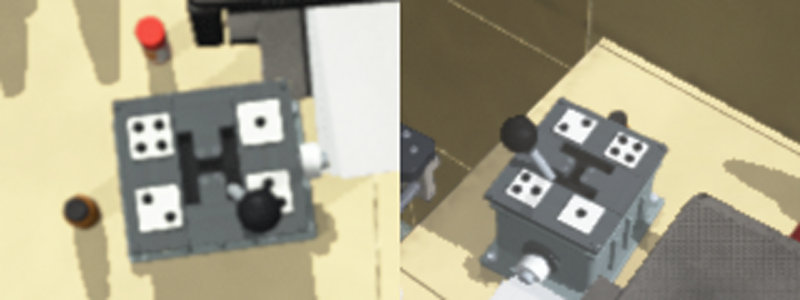

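The top view shows the knob at (260,210), in the near end of the right-hand slot beside the three-dot tag. It measures (-48,-34) mm against a nominal end near (-47,-37). The vial and glue stick stand where they were, and the arm is clear.

```bash
python3 -c "
from workcell import robot;print(robot.close_job())"
```

```text
the job is handed in; nothing more can be done
None
```

The lever is fully home at the near end of the right-hand slot beside the three-dot tag, the arm is clear and the job is handed in at about 21 s; on the first try the fingers pressed down on the knob with about 33 N before I backed off, the vial and glue stick look unmoved, and I didn't re-check the spanner.

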